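# Scoop tubes from the bulk bin and strike off to one

## Task

Slide the metal one-tube scoop under the strike rail of the bulk bin until its slot is below the tubes, and raise it so that it comes up heaped with both tubes. Draw the raised scoop back under the rail so that the rail strikes the excess tube off into the bin, then stand the scoop on the worktop before the bin's mouth, clear of the rail, with just one tube in its slot, and let go.

Things in the scene. Friction and masses are not known exactly. Their poses are not given: they have to be found in the camera images.
- strike_rail: Bar 6x128x12 mm over the mouth of the fixed white bin. Origin: middle of its underside, 63 mm above worktop; x level into the bin, y along bar, z up. Uprights 116 mm apart. Behind, ledges at y +-42 to +-60 hold the tube ends, sloping from 34 mm high at x=0 down to 25 at end stops (x=63, 60 mm high, on the ledges only). Lane between the ledges: 84 mm wide, bare worktop, open at both ends.
- scoop_grip (a point): Centre of the 22x22 mm upright grey post (60 to 116 mm high) of the loose 60 mm wide steel scoop; 90 mm above its foot. x level from post to lip, z up. Slot along y for one tube: centre x=+108, 20 wide, 16 deep, floor 3 above foot. Rim x=78 to 132 and shank reach 21 above foot. Lifted 34 to 42 mm, scoop and slotted tube pass under the rail; a tube lying on top meets it.
- tube_a_centre (a point): Centre of the blood tube at the end stops: rod 17 mm in diameter, 107 mm long, 20 g, its z axis along it. At the start it lies on the ledges, parallel to the rail, about 54 mm behind the rail, axis 35 mm above the worktop. With the slot raised under it (within 5 mm) it drops into the slot and the other tube lies on top.
- tube_b_centre (a point): Centre of the other, like blood tube (both red-capped): rod 17 mm in diameter, 107 mm long, 20 g, its z axis along it. At the start it lies beside the other tube, on the rail side: about 37 mm behind the rail, axis 37 mm above the worktop. Either tube may be the one that is kept.
Things that resemble listed ones, but are neither listed nor needed, are in the scene too. Leave any orange or turquoise look-alike of the part that bears scoop_grip alone.

How it is judged:
By the outcome, as a careful person would: the job done as asked, in the order asked, and still so for the second after the job is handed in, with the robot touching nothing.
It also fails if it takes over 48 s, if anything falls off the work surface, if the arm or the gripper's body presses on something with over 40 N, if the wrist force passes 120 N, or if a joint passes its speed limit or range.

## Robot

A 6-joint arm with a two-finger parallel gripper is mounted at the origin on the work surface; the furniture and walls round the work are solid. World frame = base frame: x ahead of the robot, y to its left, z up, the work surface at z = 0. Lengths are in mm, angles in rad, forces in N, time in s.
With the tool pointing down it reaches from about 350 to 975 mm from the base axis. Payload 7.1 kg.
Tool frame: the origin (TCP) lies midway between the tips of the shut fingers; the grasp point (between the pads) lies 19 mm behind it; z points along the fingers, y is the line along which they close (so a half turn about z gives the same grasp; the last joint's range is limited). The gripper opens to 88 mm and grips with 3 to 60 N. Pads are 20 mm wide; open, the fingers measure 115 mm over their backs; the gripper's body (75 mm by 178 mm) begins 61 mm behind the grasp point.
Start: joints at [1.124, 0.423, 1.63, -0, 1.089, -0.019], TCP at [259.261, 568.672, 222.675] pointing down, gripper open.
Joint ranges: [-3, 3], [-0.9, 2.11], [0.09, 2.58], [-1.31, 4.45], [0.11, 2.69], [-2.54, 2.54]. Speed limits (rad/s): [2.39, 2.39, 3.01, 3.14, 3.14, 3.14].

## Interface

Orientations are given as a rotation vector (axis times angle).
In Python, from workcell import ctrl gives the robot as it stands. The module is installed in compiled form; this text tells all that it offers.
- The arm moves only by the tool servo_tool, never from a script. Its argument "increments" is a list of rows, each a list of 7 numbers: the shift along the world's x, y, z in cm, then the turn, a rotation vector about the world's x, y, z in degrees, then the opening, from -1 (shut) to 1 (fully open). A call has 1 to 20 rows; each row is the pose to reach, as a shift and turn from the pose commanded when the call began; what a row does not reach only later rows make up. A row lasts 1/12 s, in which the tool goes at most 41.7 mm and 7.16 degrees, less where a joint would pass 70% of its speed; a pose out of reach is approached as far as the arm can. A call with a gripper value outside its range is refused whole. The fingers move at their own pace and stop on an object; the grip force is fixed at half the most. Time passes only in rows, so rows that repeat a pose let the fingers close. It gives the time, the measured TCP pose, the force, the opening and the grip force at its end, in the units of the state.
- ctrl.get_obs(): the state, without advancing time (a new reading comes with each control period).
- ctrl.get_image(name): name is "scene" or "top" or "wrist"; returns a dict with "image" (480x640x3 uint8, red, green, blue), "fx", "fy", "cx", "cy" (pixels), "k1" (the pictures are not rectified: a ray, as slopes to the right and down, at radius r is drawn at 1 + k1 r^2 times it, then the intrinsics apply), "extrinsics" (4x4, takes a point from camera to world coordinates); the wrist camera has in their place "tool_from_camera" (4x4, takes a point from camera to tool coordinates, whose origin is the TCP and whose axes are the flange's). Camera axes: x right, y up, looking along -z (the intrinsics and any distortion apply to the point x, -y, -z); pixel columns grow to the right and rows downward; lengths in mm; the calibration is good to about 2 mm. A picture is of the moment at which its call begins: read the wrist's pose just before it. There is no depth.
- ctrl.close_job(): hands the job in; it is judged then, once.
The state is a dict: "t": time; "qpos": joint angles; "qvel": joint speeds; "joint_torque": joint torques, N m; "ee_pos": TCP position; "orientation": TCP orientation; "ft_force": force on the tool from outside, world axes, zero at the start; "moment": the same for the moment, N m; "width": finger opening in mm; "grasp_force": force on a finger pad.
Only numpy, scipy, OpenCV 4.12 (cv2) and the standard library are available. Lean on these libraries where they do the work, as an engineer would, in place of code of your own. Each camera call takes 0.05 s, during which the arm holds its last target. There are 200 camera calls.

## Working session

There is one attempt and no reset: what is moved stays moved. The work goes in short steps, Python scripts to look and compute and a tool call to move; the robot and the scene stay as the last step left them, time stands still between calls to the robot, and variables do not carry over. Pictures are saved under pics/ and viewed, at most 10 in all, crops included, and the job is handed in when it is done.

Besides the shell and the picture viewer there is one more tool, called after "Call:" as name(argument=value, ...) on one line, values as JSON. servo_tool: Moves the arm, as the interface text tells. Its arguments: {"type":"object","properties":{"increments":{"type":"array","items":{"type":"array","items":{"type":"number"}}}},"required":["increments"]}

```bash
mkdir -p pics; cat > h.py <<'E'
import numpy as np,cv2
from workcell import ctrl
from scipy.spatial.transform import Rotation as R
def grab(n,f):
    o=ctrl.get_obs(); d=ctrl.get_image(n)
    if 'extrinsics' in d: T=np.array(d['extrinsics'])
    else:
        W=np.eye(4);W[:3,:3]=R.from_rotvec(o['orientation']).as_matrix();W[:3,3]=o['ee_pos'];T=W@np.array(d['tool_from_camera'])
    im=np.array(d['image']);cv2.imwrite(f'pics/{f}.png',im[:,:,::-1])
    np.savez(f'{f}.npz',im=im,T=T,K=[d['fx'],d['fy'],d['cx'],d['cy'],d['k1']])
def load(f):
    z=np.load(f'{f}.npz');return z['im'],z['T'],z['K']
def ray(f,u,v):
    _,T,(fx,fy,cx,cy,k)=load(f)
    K=np.array([[fx,0,cx],[0,fy,cy],[0,0,1.]])
    x,y=cv2.undistortPoints(np.array([[[u,v]]],float),K,np.array([k,0,0,0.]))[0,0]
    d=T[:3,:3]@np.array([x,-y,-1.]);return T[:3,3],d/np.linalg.norm(d)
def onz(f,u,v,z):
    o,d=ray(f,u,v);return o+d*(z-o[2])/d[2]
def tri(*obs):
    A=np.zeros((3,3));b=np.zeros(3)
    for f,u,v in obs:
        o,d=ray(f,u,v);P=np.eye(3)-np.outer(d,d);A+=P;b+=P@o
    p=np.linalg.solve(A,b);return p
E
python3 - <<'E'
from h import *
for n in('scene','top'):
    grab(n,n+'0'); im,T,K=load(n+'0'); print(n,T.round(3).tolist(),K)
a=np.hstack([cv2.imread('pics/scene0.png'),cv2.imread('pics/top0.png')])
print(ctrl.get_obs())
E
```

```text
scene [[0.743, 0.496, -0.449, -37.377], [-0.669, 0.56, -0.489, -405.455], [0.009, 0.664, 0.748, 784.09], [0.0, 0.0, 0.0, 1.0]] [ 4.58507610e+02  4.58507610e+02  3.19392415e+02  2.43449298e+02
 -1.20116562e-01]
top [[0.027, 0.996, -0.081, 279.941], [-0.999, 0.024, -0.028, 10.779], [-0.026, 0.082, 0.996, 968.166], [0.0, 0.0, 0.0, 1.0]] [ 4.78487420e+02  4.78487420e+02  3.17724192e+02  2.40278607e+02
 -9.79394781e-04]
{'t': 0.1, 'qpos': array([ 1.12399644e+00,  4.23741375e-01,  1.63060005e+00, -2.89871692e-07,
        1.08861900e+00, -1.90027122e-02]), 'qvel': array([-0.00051078, -0.00274767, -0.00169744,  0.00151599,  0.00046495,
       -0.00068589]), 'joint_torque': array([-1.40705928e-03, -5.45602226e+01, -2.74323428e+01,  6.45416253e-02,
        1.86845526e-02,  9.20708203e-06]), 'ee_pos': array([259.0533735 , 568.23310235, 221.9991434 ]), 'orientation': array([-6.66802476e-01, -3.06968934e+00,  2.09036213e-03]), 'ft_force': array([ 0.35912432, -0.25780633, -0.64429087]), 'moment': array([-0.01170852,  0.01945574, -0.0525702 ]), 'grasp_force': 0.0, 'width': 87.71106795285932}
```

View pics/scene0.png

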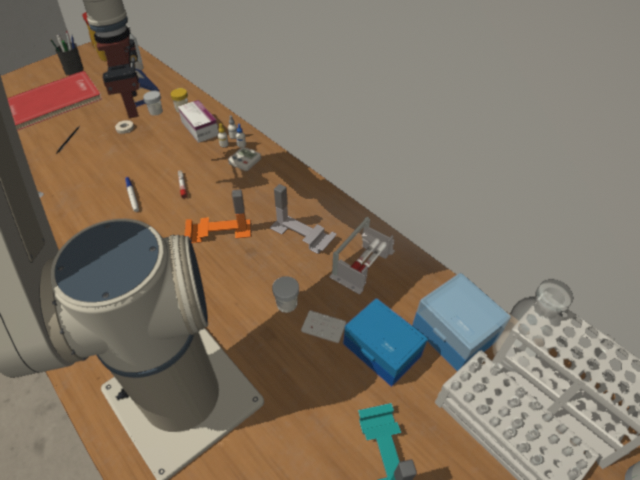

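View pics/top0.png

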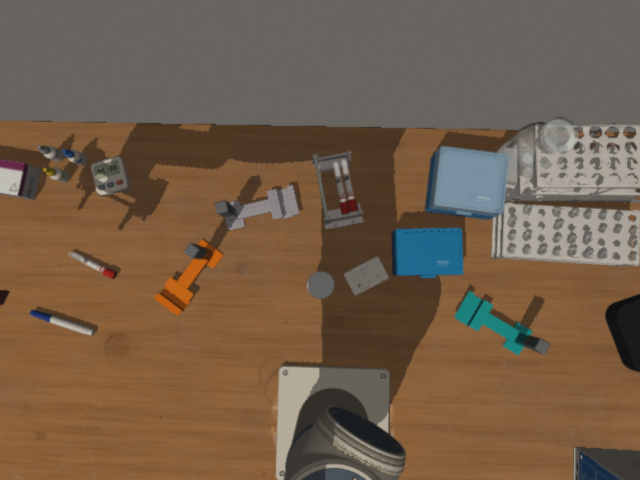

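The candidates for the scoop are: grey metal at scene (281,195) / top (228,208), orange at top (193,252), and turquoise at top (540,345). The grey metal one fits, because the others are the excluded look-alikes. The bin is at top (338,190). I'll enlarge to confirm.

```bash
python3 - <<'E'
from h import *
a=cv2.imread('pics/scene0.png')[175:300,265:405]; b=cv2.imread('pics/top0.png')[145:240,205:370]
A=cv2.resize(a,None,fx=4,fy=4,interpolation=2)[:500,:560]
cv2.imwrite('pics/c1.png',A); cv2.imwrite('pics/c2.png',cv2.resize(b,None,fx=4.8,fy=4.8,interpolation=2))
E
```

```text
(no output)
```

View pics/c1.png

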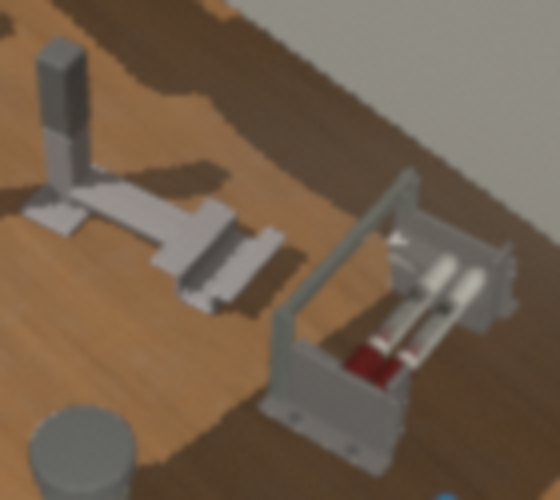

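View pics/c2.png

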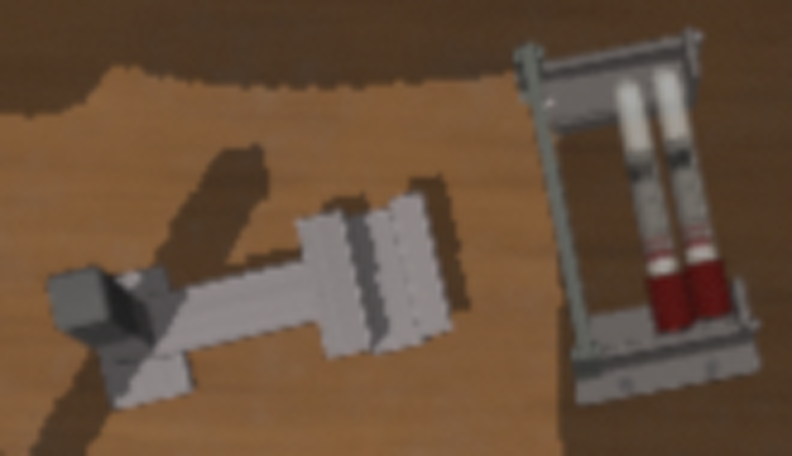

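c1 and c2 show the grey scoop: post top at c2 (80,298) and c1 (62,48), slotted head to the right, facing the green-grey rail. The rail runs from c2 (530,48) to (588,350), with the two tubes behind it at c2 (640,..) and (680,..).

```bash
python3 - <<'E'
from h import *
t=lambda u,v:('top0',205+u/4.8,145+v/4.8)
s=lambda u,v:('scene0',265+u/4,175+v/4)
p=lambda n,x:print(n,np.round(x,1))
r1,r2=onz(*t(530,48),75),onz(*t(588,350),75); p('rail z75',[r1,r2]); print(np.linalg.norm(r1-r2))
p('tri',[tri(t(530,48),s(409,175)),tri(t(588,350),s(283,312))])
d=r2-r1; print('rail yaw of bar',np.degrees(np.arctan2(d[1],d[0])))
p('post z116',onz(*t(80,298),116)); p('post tri',tri(t(80,298),s(62,49)))
c=[onz(*t(u,v),21) for u,v in((298,220),(420,195),(452,325),(328,355))];p('rim',c)
cc=np.mean(c,0);p('head',cc)
e=(c[1]+c[2]-c[0]-c[3])/2; print('len',np.linalg.norm(e),'yaw',np.degrees(np.arctan2(e[1],e[0])), 'w',np.linalg.norm(c[1]-c[2]))
g=onz(*t(80,298),116);print('post->head',np.linalg.norm((cc-g)[:2]),np.degrees(np.arctan2(cc[1]-g[1],cc[0]-g[0])))
p('tubeb',[onz(*t(628,85),37),onz(*t(672,330),37)]);p('tubea',[onz(*t(666,70),35),onz(*t(710,318),35)])
E
```

```text
rail z75 [[515.2  44.9  75. ]
 [395.3  18.9  75. ]]
122.72422974160146
tri [[516.6  44.7  71.4]
 [396.3  18.4  72.7]]
rail yaw of bar -167.77517171750006
post z116 [405.2 210.2 116. ]
post tri [406.4 208.4 118.7]
rim [[454.2 142.1  21. ]
 [465.9  91.3  21. ]
 [411.4  76.3  21. ]
 [397.6 127.6  21. ]]
head [432.3 109.3  21. ]
len 52.63914918303416 yaw -75.99475444609305 w 56.545942100487316
post->head 104.48085926051463 -74.99243754267293
tubeb [[510.5   5.5  37. ]
 [409.2 -14.8  37. ]]
tubea [[517.6 -10.   35. ]
 [414.8 -30.3  35. ]]
```

Call:
servo_tool(increments=[[3.6,-9,0,0,0,10,1],[7.3,-18,0,0,0,20,1],[11,-27,0,0,0,30,1],[14.7,-36,0,0,0,39,1],[14.7,-36,0,0,0,39,1],[14.7,-36,0,0,0,39,1],[14.7,-36,0,0,0,39,1],[14.7,-36,0,0,0,39,1],[14.7,-36,0,0,0,39,1],[14.7,-36,0,0,0,39,1],[14.7,-36,0,0,0,39,1],[14.7,-36,0,0,0,39,1],[14.7,-36,0,0,0,39,1],[14.7,-36,0,0,0,39,1]])

```text
t: 1.27
ee_pos: [405.9, 209.7, 222.6]
orientation: [0.398, -3.116, -0.0]
ft_force: [-0.1, -0.1, -0.4]
width: 87.7
grasp_force: 0.0
```

```bash
python3 - <<'E'
from h import *
grab('wrist','w1');im,T,K=load('w1');print(T.round(3).tolist(),K)
E
```

```text
[[-0.252, -0.939, -0.236, 342.751], [0.968, -0.244, -0.06, 192.391], [-0.001, -0.244, 0.97, 384.75], [0.0, 0.0, 0.0, 1.0]] [ 4.13033317e+02  4.13033317e+02  3.17648284e+02  2.43975906e+02
 -3.09076776e-02]
```

View pics/w1.png

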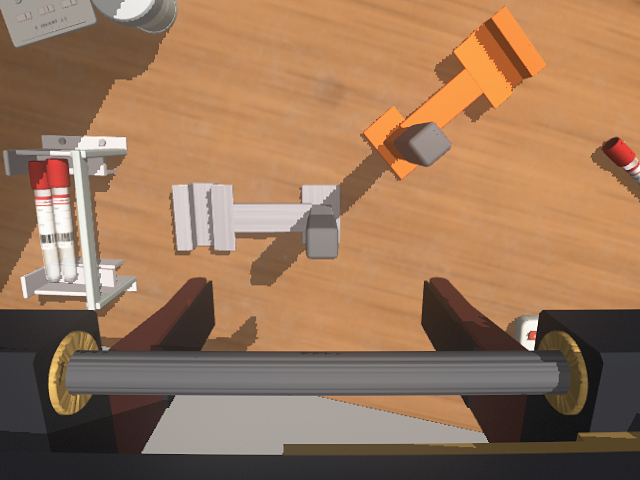

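The wrist view shows the scoop post top at (322,243), rim corners (173,185), (234,184), (235,250) and (175,250), the rail from (82,150) to (95,307), and the tubes at x≈45 and 65. Orange is clearly separate.

```bash
python3 - <<'E'
from h import *
w='w1';p=lambda n,x:print(n,np.round(x,1).tolist())
g=onz(w,322,243.5,116);p('post',g)
c=[onz(w,u,v,21) for u,v in((173,185),(234,184),(235,250),(175,250))];h=np.mean(c,0)
e=c[0]+c[3]-c[1]-c[2];print('rim',np.linalg.norm(e)/2,np.linalg.norm(c[1]-c[2]),'yaw',np.degrees(np.arctan2(e[1],e[0])))
p('head',h);print(np.linalg.norm((h-g)[:2]),np.degrees(np.arctan2(*(h-g)[1::-1])))
r1,r2=onz(w,81.5,150,75),onz(w,95,307,75);p('rail',[r1,r2,(r1+r2)/2]);d=r2-r1;print(np.linalg.norm(d),'normal yaw',np.degrees(np.arctan2(d[1],d[0]))-90)
for n,z,a,b in(('a',35,(38,162),(54,282)),('b',37,(58,160),(69,281))):
    A,B=onz(w,*a,z),onz(w,*b,z);p(n,[A,B,(A+B)/2]);d=B-A;print(np.linalg.norm(d),np.degrees(np.arctan2(d[1],d[0]))-90)
E
```

```text
post [407.2, 211.9, 116.0]
rim 54.53497175260347 59.99545048217464 yaw -75.01009825983229
head [433.6, 110.6, 21.0]
104.71571992642579 -75.35480892007602
rail [[392.8, 24.5, 75.0], [514.9, 49.8, 75.0], [453.9, 37.2, 75.0]]
124.71502551258519 normal yaw -78.26627702049896
a [[418.4, -32.5, 35.0], [522.6, -8.2, 35.0], [470.5, -20.3, 35.0]]
107.0077483560009 -76.88957386034012
b [[412.1, -14.6, 37.0], [517.0, 6.3, 37.0], [464.6, -4.2, 37.0]]
107.03902756741502 -78.7436679791287
```

Call:
servo_tool(increments=[[0.1,0.25,-4,0,0,0,1],[0.1,0.25,-8,0,0,0,1],[0.1,0.25,-11,0,0,0,1],[0.1,0.25,-14,0,0,0,1],[0.1,0.25,-15.1,0,0,0,1],[0.1,0.25,-15.1,0,0,0,1],[0.1,0.25,-15.1,0,0,0,1],[0.1,0.25,-15.1,0,0,0,-1],[0.1,0.25,-15.1,0,0,0,-1],[0.1,0.25,-15.1,0,0,0,-1],[0.1,0.25,-15.1,0,0,0,-1],[0.1,0.25,-15.1,0,0,0,-1],[0.1,0.25,-15.1,0,0,0,-1],[0.1,0.25,-15.1,0,0,0,-1],[0.1,0.25,-15.1,0,0,0,-1],[0.1,0.25,-15.1,0,0,0,-1],[0.1,0.25,-15.1,0,0,0,-1],[0.1,0.25,-15.1,0,0,0,-1]])

```text
t: 2.82
ee_pos: [407.3, 211.2, 71.6]
orientation: [0.396, -3.116, -0.0]
ft_force: [0.6, -0.6, -0.0]
width: 21.8
grasp_force: 30.0
```

Call:
servo_tool(increments=[[0,0,0.15,0,0,0,-1],[0,0,0.3,0,0,0,-1],[0.4,-0.7,0.3,0,0,-0.7,-1],[0.9,-1.4,0.3,0,0,-1.4,-1],[1.3,-2.1,0.3,0,0,-2.1,-1],[1.7,-2.7,0.3,0,0,-2.7,-1],[1.7,-2.7,0.3,0,0,-2.7,-1],[1.7,-2.7,0.3,0,0,-2.7,-1],[1.7,-2.7,0.3,0,0,-2.7,-1]])

```text
t: 3.57
ee_pos: [424.3, 184.0, 74.6]
orientation: [0.322, -3.125, -0.0]
ft_force: [1.1, 0.4, -2.4]
width: 21.9
grasp_force: 30.0
```

```bash
python3 - <<'E'
from h import *
print(ctrl.get_obs()['ee_pos'],ctrl.get_obs()['moment'])
grab('wrist','w2');grab('scene','s2')
a=cv2.imread('pics/w2.png')[0:480,0:400]; b=cv2.resize(cv2.imread('pics/s2.png')[185:305,290:390],None,fx=4,fy=4,interpolation=2)
cv2.imwrite('pics/c3.png',np.hstack([a,b]))
E
```

```text
[424.28183082 183.95129092  74.63331242] [0.09012174 0.04412348 0.0157742 ]
```

View pics/c3.png

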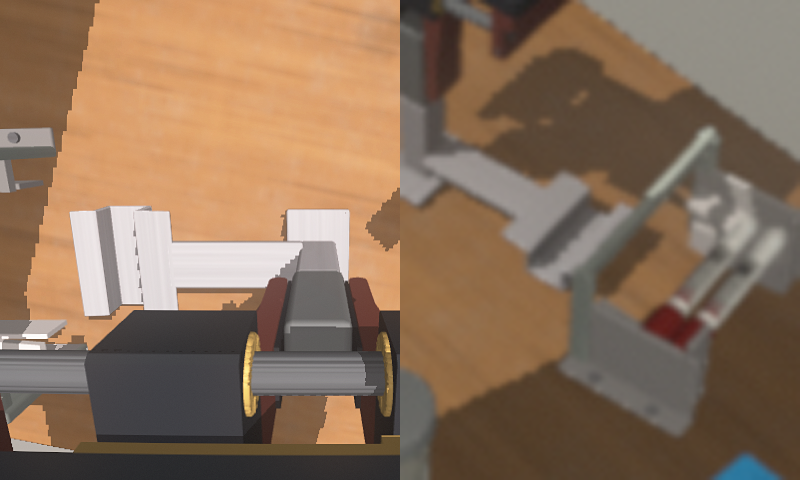

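The scoop is held level. In the wrist view the lip corners are at (71,212) and (85,316), and in the scene view the lip points between the uprights.

```bash
python3 - <<'E'
from h import *
for z in(20,24):
    c=[onz('w2',u,v,z) for u,v in((71,212),(85,316),(177,309),(136,211))]
    d=c[0]-c[1];print(np.round(c,1).tolist(),np.linalg.norm(d),np.degrees(np.arctan2(d[1],d[0])))
    m=(c[0]+c[1])/2;p=np.array([424.3,184.0]);e=m[:2]-p;print('lip dist',np.linalg.norm(e),np.degrees(np.arctan2(e[1],e[0])))
E
```

```text
[[423.5, 47.4, 20.0], [482.7, 58.9, 20.0], [467.3, 110.5, 20.0], [415.9, 82.1, 20.0]] 60.27487818244851 -168.9812344492709
lip dist 133.9761522882859 -77.57395801857125
[[422.4, 49.7, 24.0], [480.5, 61.0, 24.0], [465.3, 111.6, 24.0], [414.8, 83.7, 24.0]] 59.16271135661666 -168.98123444927091
lip dist 131.51075362482183 -78.10006898640178
```

Call:
servo_tool(increments=[[0.2,-1,-0.1,0,0,0,-1],[0.4,-2,-0.1,0,0,0,-1],[0.64,-3,-0.1,0,0,0,-1],[0.85,-4,-0.1,0,0,0,-1],[1.06,-5,-0.1,0,0,0,-1],[1.27,-6,-0.1,0,0,0,-1],[1.49,-7,-0.1,0,0,0,-1],[1.7,-8,-0.1,0,0,0,-1],[1.9,-9,-0.1,0,0,0,-1],[2.07,-9.75,-0.1,0,0,0,-1],[2.07,-9.75,-0.1,0,0,0,-1],[2.07,-9.75,-0.1,0,0,0,-1],[2.07,-9.75,-0.1,0,0,0,-1]])

```text
t: 4.75
ee_pos: [444.9, 86.7, 73.7]
orientation: [0.322, -3.125, -0.0]
ft_force: [-0.2, -0.2, -1.5]
width: 21.4
grasp_force: 30.0
```

```bash
python3 - <<'E'
from h import *
grab('top','t3');grab('scene','s3')
a=cv2.resize(cv2.imread('pics/t3.png')[145:240,300:370],None,fx=5,fy=5,interpolation=2); b=cv2.resize(cv2.imread('pics/s3.png')[215:300,320:405],None,fx=5,fy=5,interpolation=2)
o=np.zeros((475,780,3),np.uint8);o[:,:350]=a;o[:425,350:775]=b
cv2.imwrite('pics/c4.png',o)
E
```

```text
(no output)
```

View pics/c4.png

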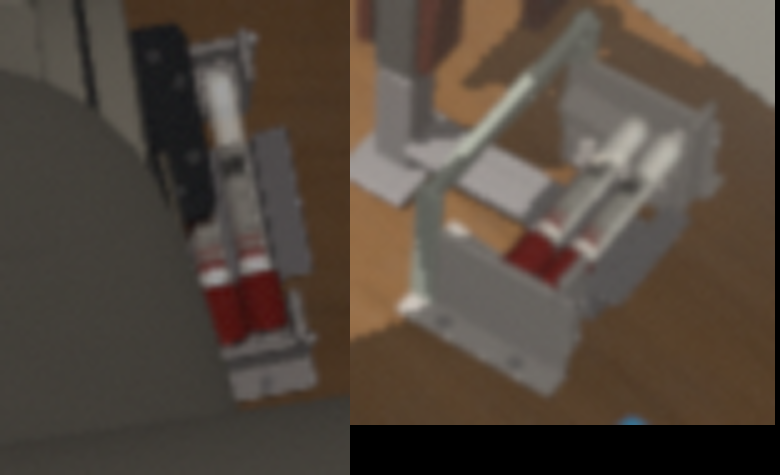

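The top crop shows the scoop's lip sticking out beyond tube A, with its edge from (283,130) to (310,270). Tube A's axis runs from (222,90) to (264,310). Checking the slot offset.

```bash
python3 - <<'E'
from h import *
t=lambda u,v,z:onz('t3',300+u/5,145+v/5,z)
u=np.array([0.208,-0.978,0])
for n,a,b,z in(('lip',(283,130),(310,270),23),('tube',(222,90),(264,310),35)):
    A,B=t(*a,z),t(*b,z);print(n,A.round(1),B.round(1),'along u',((A+B)/2-[455,34.5,0])@u)
E
```

```text
lip [497.9 -36.5  23. ] [441.5 -48.4  23. ] along u 78.29143819818383
tube [510.8 -11.4  35. ] [423.2 -29.9  35. ] along u 56.43503337061036
```

Call:
servo_tool(increments=[[0,-0.1,0.3,0,0,0,-1],[0,-0.1,0.6,0,0,0,-1],[0,-0.1,0.8,0,0,0,-1],[0,-0.1,1.0,0,0,0,-1],[0,-0.1,1.2,0,0,0,-1],[0,-0.1,1.4,0,0,0,-1],[0,-0.1,1.6,0,0,0,-1],[0,-0.1,1.8,0,0,0,-1],[0,-0.1,2.0,0,0,0,-1],[0,-0.1,2.2,0,0,0,-1],[0,-0.1,2.4,0,0,0,-1],[0,-0.1,2.6,0,0,0,-1],[0,-0.1,2.8,0,0,0,-1],[0,-0.1,3.0,0,0,0,-1],[0,-0.1,3.2,0,0,0,-1],[0,-0.1,3.4,0,0,0,-1],[0,-0.1,3.6,0,0,0,-1],[0,-0.1,3.6,0,0,0,-1],[0,-0.1,3.6,0,0,0,-1]])

```text
t: 6.43
ee_pos: [445.1, 85.7, 109.8]
orientation: [-0.323, 3.125, 0.0]
ft_force: [-0.5, 0.3, -2.3]
width: 21.7
grasp_force: 30.0
```

```bash
python3 - <<'E'
from h import *
grab('top','t4');grab('scene','s4')
a=cv2.resize(cv2.imread('pics/t4.png')[145:240,300:370],None,fx=5,fy=5,interpolation=2); b=cv2.resize(cv2.imread('pics/s4.png')[210:295,320:405],None,fx=5,fy=5,interpolation=2)
o=np.zeros((475,780,3),np.uint8);o[:,:350]=a;o[:425,350:775]=b
cv2.imwrite('pics/c5.png',o)
E
```

```text
(no output)
```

View pics/c5.png

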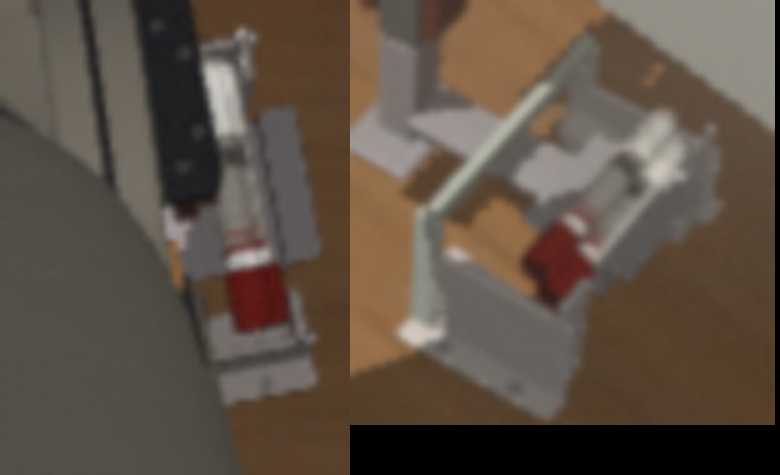

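The scoop is heaped: tube A is in the slot and tube B lies on top. Drawing back under the rail.

Call:
servo_tool(increments=[[-0.12,0.55,0,0,0,0,-1],[-0.23,1.1,0,0,0,0,-1],[-0.35,1.65,0,0,0,0,-1],[-0.47,2.2,0,0,0,0,-1],[-0.58,2.75,0,0,0,0,-1],[-0.7,3.3,0,0,0,0,-1],[-0.82,3.85,0,0,0,0,-1],[-0.94,4.4,0,0,0,0,-1],[-1.05,4.95,0,0,0,0,-1],[-1.17,5.5,0,0,0,0,-1],[-1.29,6.05,0,0,0,0,-1],[-1.4,6.6,0,0,0,0,-1],[-1.52,7.15,0,0,0,0,-1],[-1.64,7.7,0,0,0,0,-1],[-1.75,8.25,0,0,0,0,-1],[-1.87,8.8,0,0,0,0,-1],[-1.99,9.35,0,0,0,0,-1],[-2.1,9.9,0,0,0,0,-1],[-2.22,10.45,0,0,0,0,-1],[-2.34,11,0,0,0,0,-1]])

```text
t: 8.2
ee_pos: [421.5, 196.2, 109.7]
orientation: [-0.323, 3.125, -0.0]
ft_force: [0.0, -0.7, -2.0]
width: 21.7
grasp_force: 30.0
```

```bash
python3 - <<'E'
from h import *
grab('wrist','w5');grab('scene','s5')
a=cv2.imread('pics/w5.png')[:,:330]; b=cv2.resize(cv2.imread('pics/s5.png')[195:305,295:405],None,fx=4.2,fy=4.2,interpolation=2)
o=np.zeros((480,800,3),np.uint8);o[:,:330]=a;o[:462,335:797]=b
cv2.imwrite('pics/c6.png',o)
E
```

```text
(no output)
```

View pics/c6.png

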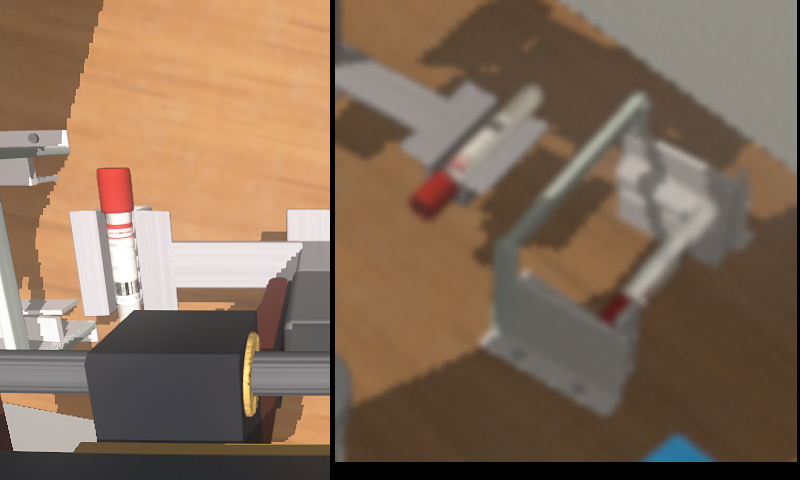

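One tube sits in the slot, and the other is back in the bin at scene crop (660,270). Now standing the scoop down.

Call:
servo_tool(increments=[[-0.15,0.7,0,0,0,0,-1],[-0.3,1.4,-0.4,0,0,0,-1],[-0.3,1.4,-1,0,0,0,-1],[-0.3,1.4,-1.6,0,0,0,-1],[-0.3,1.4,-2.2,0,0,0,-1],[-0.3,1.4,-2.8,0,0,0,-1],[-0.3,1.4,-3.2,0,0,0,-1],[-0.3,1.4,-3.5,0,0,0,-1],[-0.3,1.4,-3.65,0,0,0,-1],[-0.3,1.4,-3.75,0,0,0,-1],[-0.3,1.4,-3.8,0,0,0,-1],[-0.3,1.4,-3.83,0,0,0,-1],[-0.3,1.4,-3.83,0,0,0,-1],[-0.3,1.4,-3.83,0,0,0,-1]])

```text
t: 9.47
ee_pos: [418.7, 209.7, 71.6]
orientation: [-0.323, 3.125, 0.0]
ft_force: [-1.0, -0.8, 1.6]
width: 21.9
grasp_force: 30.0
```

Contact is confirmed by the +1.6 N force. Releasing and rising.

Call:
servo_tool(increments=[[0,0,0,0,0,0,0],[0,0,0,0,0,0,1],[0,0,0,0,0,0,1],[0,0,0,0,0,0,1],[0,0,0,0,0,0,1],[0,0,0,0,0,0,1],[0,0,0,0,0,0,1],[0,0,0,0,0,0,1],[0,0,1.5,0,0,0,1],[0,0,4,0,0,0,1],[0,0,7,0,0,0,1],[0,0,10,0,0,0,1],[0,0,13,0,0,0,1],[0,0,15,0,0,0,1],[0,0,15,0,0,0,1],[0,0,15,0,0,0,1],[0,0,15,0,0,0,1]])

```text
t: 10.88
ee_pos: [417.9, 209.4, 220.5]
orientation: [0.322, -3.124, 0.001]
ft_force: [0.5, 0.1, 0.0]
width: 87.5
grasp_force: 0.0
```

```bash
python3 - <<'E'
from h import *
grab('wrist','w7')
E
```

```text
(no output)
```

View pics/w7.png

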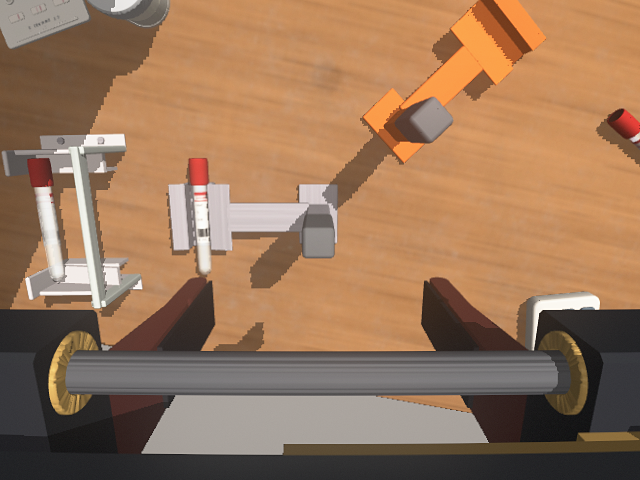

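The scoop stands with one tube in its slot at (200,215), clear of the rail at (88,225). The other tube is in the bin at (46,220).

```bash
python3 -c "
from workcell import ctrl
print(ctrl.close_job())"
```

```text
the job is handed in; nothing more can be done
None
```

The job is done and handed in: the scoop stands on the worktop before the bin's mouth, clear of the rail and released, with one tube in its slot, and the rail struck the other tube back into the bin.

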